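# Draw a dish tray out to its catch with the tray hook

## Robot

A 6-joint arm with a two-finger parallel gripper is mounted at the origin on a cart in front of the work surface, level with it; the furniture and walls round the work are solid. World frame = base frame: x ahead of the robot, y to its left, z up, the work surface at z = 0. Lengths are in m, angles in degrees, forces in N, time in s.
With the tool pointing down it reaches from about 0.3 to 0.75 m from the base axis. Payload 8.5 kg.
Tool frame: the origin (TCP) lies between the finger pads; the fingertips stand 25 mm ahead of it and the grasp point (between the pads) lies 6 mm ahead of it; x points along the fingers, y is the direction in which the jaws open and shut, and the axes are right-handed (so a half turn about x gives the same grasp; the last joint's range is limited). The gripper opens to 85 mm and grips with 20 to 120 N. Pads are 22 mm wide; open, the fingers measure 114 mm over their backs; the gripper's body (76 mm by 85 mm) begins 54 mm behind the grasp point. The pads swing forward as they close: fully open they stand 13 mm farther back than shut.
Start: joints at [51.148, 21.807, 74.336, -0, 83.858, -12.336], TCP at [0.246, 0.492, 0.256] pointing down, gripper open.
Joint ranges: [-178.18, 178.18], [-50.72, 133.34], [12.68, 142.11], [-81.47, 261.47], [9.98, 163.14], [-165.26, 165.26]. Speed limits (degrees/s): [136.94, 136.94, 180, 180, 180, 180].

## Interface

Orientations are given as a 3x3 rotation matrix whose columns are the frame's x, y, z axes.
In Python, from rig import sensors, get_image, workorder gives the robot as it stands.
- The arm moves only by the tool arm_command, never from a script. Its argument "plan" is a list that holds one entry, the list of rows, each a list of 6 numbers: the shift along the tool's x, y, z in units of 25 mm (1.0 is 25 mm), then the turn, a rotation vector about the tool's x, y, z in units of 6 degrees (1.0 is 6 degrees). In form: [[[dx, dy, dz, ax, ay, az], ...]]. A call has 1 to 10 rows; each row is the pose to reach, as a shift and turn from the pose commanded when the call began, along the tool's axes at that moment; what a row does not reach only later rows make up. A row lasts 1/10 s, in which the tool goes at most 50 mm and 8.59 degrees, less where a joint would pass 70% of its speed; a pose out of reach is approached as far as the arm can. A call with a gripper value outside its range is refused whole. "jaw" is the closure, from 0 (fully open) to 1 (shut), set as the call begins (left out, the last holds). The fingers move at their own pace and stop on an object; "newtons" is the grip in N (left out, the last holds). Time passes only in rows, so rows that repeat a pose let the fingers close. It gives the time, the measured TCP pose, the force and the opening at its end, in the units of the state.
- sensors.observe(): the state, without advancing time (a new reading comes with each control period).
- get_image(name): name is "scene" or "top" or "wrist"; returns a dict with "img" (420x560x3 uint8, red, green, blue), "fx", "fy", "cx", "cy" (pixels), "T" (4x4, takes a point from camera to world coordinates). Camera axes: x right, y up, looking along -z (the intrinsics and any distortion apply to the point x, -y, -z); pixel columns grow to the right and rows downward; lengths in m; the calibration is good to about 2 mm. The wrist camera is an equidistant fisheye: a pixel r from the principal point sees the ray r / f radians off the axis. A picture is of the moment at which its call begins. There is no depth.
- workorder.close_job(): hands the job in, once; it reports no verdict.
The state is a dict: "time_s": time; "q": joint angles; "qvel": joint speeds; "joint_efforts": joint torques, N m; "position": TCP position; "tool_rot": TCP orientation; "ft_force": force on the tool from outside, world axes, zero at the start; "wrist_torque": the same for the moment, N m; "grip_width": finger opening in m.
Only numpy, scipy, OpenCV 4.12 (cv2) and the standard library are available. Lean on these libraries where they do the work, as an engineer would, in place of code of your own. Each camera call takes 0.05 s, during which the arm holds its last target. There are 200 camera calls.

## Task

Take the tray hook from its rest, drop its bent end into the finger hole of the dish cabinet's tray and draw the tray out with it, gently and by feel, until its catch snaps in at the end of the travel. Let nothing but the hook touch the cabinet and do not strain the tray against its stop, then lay the hook back on its rest the way it lay, and leave everything else where it stands.

Things in the scene. Friction and masses are not known exactly. Their poses are not given: they have to be found in the camera images.
- hook_grip (a point): Where to grip the tray hook: on the handle's axis at mid-height, near the balance point, 68 mm from the handle's rear end and 45 mm from its front. Grip across the 16 mm width, with 40 N or more so that it does not turn in the grasp. x runs along the handle towards the rod, z up.
- tray_hook: Tray hook, a loose hand tool, about 120 g: black handle 113 x 16 x 20 mm (long, wide, high) and a 7 mm steel rod from its front end, bent straight down at its far end. Same frame as hook_grip. It starts level in the forks of its rest, bent end hanging down.
- hook_tip (a point): Lower end of the hook's bent-down part (upright round bar, 7 mm thick, round end), 110 mm ahead of hook_grip along the handle's x and 37.5 mm below it. The underside of the level rod is 34 mm above this point.
- rest_seat (a point): Hook rest: fixed grey base 170 x 56 x 8 mm with two V-forks open at the top, 55 mm behind and 75 mm ahead of this point along its x, their tips 67 mm above the worktop. The point is 50 mm above the worktop, where hook_grip is when the hook lies seated, its x along this x, z up. The forks centre a hook let down up to 4 mm off to the side.
- pull_hole (a point): Centre of the tray's 18 mm finger hole, at the top face of the 4 mm thick aluminium lip (38 mm deep, 46 mm wide) that stands out level from the tray's front plate, 58 mm above the worktop, free underneath. It is 21 mm in front of the plate. The tray draws out along this frame's -x; z up. It moves with the tray.
- dish_cabinet: Dish cabinet, fixed, white with grey top, 170 x 170 x 98 mm, a carton on top at the back. Origin: centre of its underside, x to its back; tray front and lip on its -x side. The tray (drag about 2 N) starts 0 to 18 mm out. Its travel ends at a rigid stop inside, set anew each time between 40 and 85 mm out from fully shut: it cannot be seen, only felt.
- catch (a joint): Height (m) of the sprung catch roller hidden under the tray: about 0 while the tray rides over it, down to -0.003 on the tray's ridge, above +0.001 once snapped in behind the ridge, holding the tray out. The pull rises from about 2 N to roughly 8 to 13 N at the ridge, then falls away as it snaps in; the rigid stop follows within 6 mm.
- petri_0: Front culture dish, 60 mm across, 15 mm high, standing loose in the tray. Origin at the centre of its underside, z up.
- lab_timer: Lab timer, bystander, loose, 70 x 62 x 18 mm.
- pen_1: Thin blue-and-white ball pen, bystander, lying loose on the worktop in front of the cabinet, 145 mm long, 9 mm high.

How it is judged (in metres and radians):
On the way, in this order (a step that is already met when the one before it is completed fails the run):
1. the hook's bent end is down in the finger hole (horizontal distance between hook_tip and pull_hole below 0.009 m and z of hook_tip in the frame of pull_hole below -0.005 m), for 0.1 s.
2. with the hook still in the hole, the tray is out and its catch has snapped in (value of joint catch above 0.001 m and horizontal distance between hook_tip and pull_hole below 0.009 m and z of hook_tip in the frame of pull_hole below -0.002 m), for 0.1 s.
At the end, for the whole second after the job is handed in: The tray is held out by its snapped-in catch, the front dish stands level in it, and the hook lies still on its rest: handle within 12 mm of the seat, within 7 degrees of its direction, bent end down within 11 degrees (value of joint catch above 0.001 m and distance between hook_grip and rest_seat below 0.012 m and angle between the x axis of hook_grip and the x axis of rest_seat, either way round below 0.12 rad and angle between hook_grip's own z axis and vertical below 0.2 rad and linear speed of tray_hook below 0.02 m/s and angle between petri_0's own z axis and vertical below 0.15 rad); the robot touches nothing.
It fails at once if the hook strains the tray or cabinet with more than 22 N (contact force between tray_hook and dish_cabinet above 22 N).
It fails at once if the fingers or the arm touch the cabinet or its tray (contact force between any of the fingers, the arm and dish_cabinet above 1 N).
It fails at once if the front dish is tipped (angle between petri_0's own z axis and vertical above 0.35 rad).
It fails at once if the timer or the ball pen is moved by more than 20 mm (distance of any of lab_timer, pen_1 from where it was at the start of the episode above 0.02 m).
It also fails if it takes over 61 s, if anything falls off the work surface, if the arm or the gripper's body presses on something with over 40 N, if the wrist force passes 120 N, or if a joint passes its speed limit or range.

## Working session

There is one attempt and no reset: what is moved stays moved. The work goes in short steps, Python scripts to look and compute and a tool call to move; the robot and the scene stay as the last step left them, time stands still between calls to the robot, and variables do not carry over. Pictures are saved under pics/ and viewed, about 8 in all and at most 12, crops included, and the job is handed in when it is done.

Besides the shell and the picture viewer there is one more tool, called as name([rows], argument=value, ...), one row to a line, values as JSON. arm_command: Moves the arm, as the interface text tells. Its arguments: {"type":"object","properties":{"plan":{"type":"array","items":{"type":"array","items":{"type":"array","items":{"type":"number"}}}},"jaw":{"type":"number"},"newtons":{"type":"number"}},"required":["plan"]}

```bash
ls; mkdir -p pics; cat > h.py <<'E'
import numpy as np, cv2
from rig import sensors, get_image, workorder
def ray(c,u,v,fish=False):
    x=(u-c["cx"])/c["fx"]; y=(v-c["cy"])/c["fy"]
    if fish:
        r=np.hypot(x,y); s=np.sin(r)/r if r>1e-9 else 1; d=np.array([x*s,-y*s,-np.cos(r)])
    else: d=np.array([x,-y,-1.])
    T=np.array(c["T"]); return T[:3,3],T[:3,:3]@d
def plane(c,u,v,z,fish=False):
    o,d=ray(c,u,v,fish); return o+d*(z-o[2])/d[2]
def proj(c,p,fish=False):
    T=np.array(c["T"]); q=T[:3,:3].T@(np.array(p)-T[:3,3]); a,b,w=q[0],-q[1],-q[2]
    if fish:
        r=np.hypot(a,b); t=np.arctan2(r,w); k=t/r
    else: k=1/w
    return c["cx"]+c["fx"]*a*k, c["cy"]+c["fy"]*b*k
def save(c,n): cv2.imwrite("pics/"+n,cv2.cvtColor(c["img"],cv2.COLOR_RGB2BGR))
E
python3 - <<'E'
from h import *
import pickle
for n in ["scene","top"]:
    c=get_image(n); save(c,n+"0.png"); pickle.dump(c,open(n+"0.pkl","wb")); print(n,c["fx"],c["cx"],c["cy"],np.round(c["T"],3).tolist(),{k for k in c})
print(sensors.observe())
E
```

```text
pics
scene 400.952019500067 282.5505085851629 211.55038286106466 [[-0.199, 0.633, -0.748, -0.014], [-0.98, -0.132, 0.148, 0.061], [-0.005, 0.763, 0.647, 0.602], [0.0, 0.0, 0.0, 1.0]] {'cx', 'T', 'cy', 'img', 'fx', 'fy'}
top 380.19329454423763 282.7376724672449 209.31221512035492 [[0.028, 0.971, -0.237, 0.415], [-1.0, 0.029, -0.001, -0.03], [0.006, 0.237, 0.971, 0.95], [0.0, 0.0, 0.0, 1.0]] {'cx', 'T', 'cy', 'img', 'fx', 'fy'}
{'time_s': 0.1, 'q': array([ 5.11466049e+01,  2.18370533e+01,  7.43796309e+01, -5.58067571e-04,
        8.38598833e+01, -1.23367258e+01]), 'qvel': array([ 0.04431144, -0.02546367, -0.10081296, -0.04213543, -0.12306448,
        0.02029958]), 'joint_efforts': array([ 4.75779481e-03, -4.49216759e+01, -2.31655294e+01, -1.42994722e-04,
        3.64164487e-03, -1.96810504e-05]), 'position': array([0.24540993, 0.49194479, 0.25577882]), 'tool_rot': array([[-8.30793403e-04,  4.46456681e-01,  8.94804862e-01],
       [-1.04676622e-03,  8.94804293e-01, -4.46457369e-01],
       [-9.99999107e-01, -1.30756534e-03, -2.76061733e-04]]), 'ft_force': array([-0.77430251, -0.48479497, -0.29940505]), 'wrist_torque': array([0.00308231, 0.01065224, 0.03220278]), 'grip_width': 0.0853841987206964}
```

View pics/top0.png

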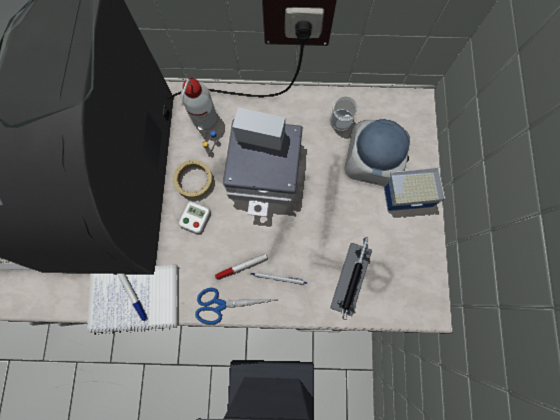

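View pics/scene0.png

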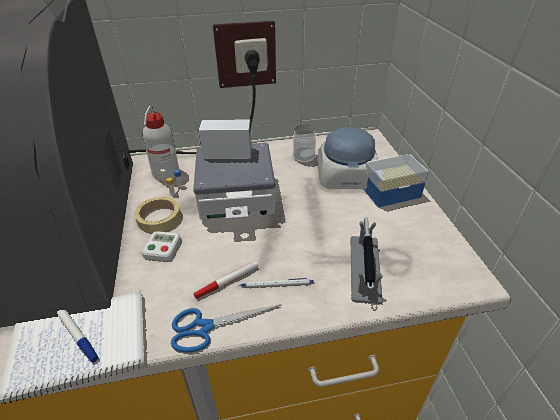

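Top view shows the cabinet at about (262,165) with its lip and hole at (258,208). The hook rest is at (353,280), with the rod end towards the top at about (365,240). The pen is at (278,278). I'll enlarge both areas.

```bash
python3 - <<'E'
from h import *
import pickle
c=pickle.load(open("top0.pkl","rb"));s=pickle.load(open("scene0.pkl","rb"))
bgr=lambda i:cv2.cvtColor(i,cv2.COLOR_RGB2BGR)
a=cv2.resize(bgr(c["img"])[230:330,315:390],(400,533),interpolation=2)  #5.33x
b=cv2.resize(bgr(c["img"])[115:225,215:310],(400,463),interpolation=2)  #4.21x
o=np.zeros((533,800,3),np.uint8);o[:,:400]=a;o[:463,400:]=b
cv2.imwrite("pics/crop1.png",o)
for n,u,v,z in [("hole",258,208,.058),("rest",353,280,.05),("pen l",250,274,.005),("pen r",306,283,.005)]: print(n,plane(c,u,v,z).round(3))
E
```

```text
hole [0.634 0.031 0.058]
rest [ 0.47  -0.197  0.05 ]
pen l [0.48  0.047 0.005]
pen r [ 0.462 -0.091  0.005]
```

View pics/crop1.png

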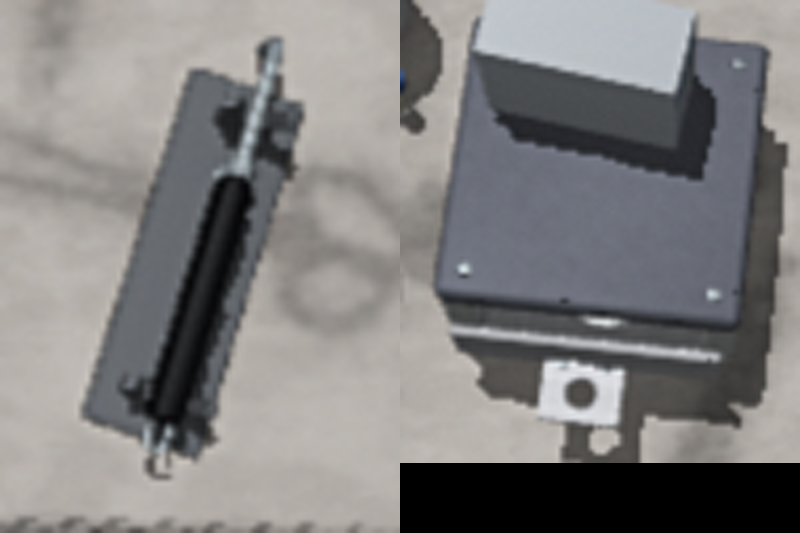

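Left: the handle runs from (165,413) to (235,180) in the crop and the rod ends at (270,45). Right: the hole is at (580,392), and the cabinet's front top edge runs from (437,292) to (740,325).

```bash
python3 - <<'E'
from h import *
import pickle
c=pickle.load(open("top0.pkl","rb"))
A=lambda x,y:(x*75/400-.4+315,y*100/533-.4+230)
B=lambda x,y:((x-400)*95/400-.4+215,y*110/463-.4+115)
P={}
for n,p,z in [("rear",A(165,413),.055),("front",A(235,180),.058),("rodend",A(270,45),.053),("hole",B(580,392),.058),("fl",B(437,292),.098),("fr",B(740,325),.098),("bl",B(475,20),.098),("br",B(768,48),.098),("lipfl",B(538,417),.058),("lipfr",B(620,425),.058)]:
    P[n]=plane(c,*p,z);print(n,P[n].round(4))
def ang(a,b): d=P[b]-P[a];return np.degrees(np.arctan2(d[1],d[0])).round(1),np.linalg.norm(d).round(4)
for a,b in [("rear","front"),("rear","rodend"),("front","rodend"),("fr","fl"),("br","bl"),("fl","bl"),("fr","br"),("lipfr","lipfl")]: print(a,b,ang(a,b))
u=(P["rodend"]-P["rear"]);u/=np.linalg.norm(u);print("grip",P["rodend"]-u*.1135,P["front"]-u*.045, P["rear"]+u*.068)
E
```

```text
rear [ 0.408  -0.1782  0.055 ]
front [ 0.5079 -0.2095  0.058 ]
rodend [ 0.569  -0.2273  0.053 ]
hole [0.6347 0.0328 0.058 ]
fl [0.6798 0.112  0.098 ]
fr [ 0.6657 -0.0568  0.098 ]
bl [0.8455 0.1007 0.098 ]
br [ 0.8331 -0.0697  0.098 ]
lipfl [0.6193 0.0562 0.058 ]
lipfr [0.616  0.0092 0.058 ]
rear front (np.float64(-17.4), np.float64(0.1047))
rear rodend (np.float64(-17.0), np.float64(0.1684))
front rodend (np.float64(-16.3), np.float64(0.0639))
fr fl (np.float64(85.2), np.float64(0.1695))
br bl (np.float64(85.8), np.float64(0.1709))
fl bl (np.float64(-3.9), np.float64(0.1661))
fr br (np.float64(-4.4), np.float64(0.1679))
lipfr lipfl (np.float64(86.0), np.float64(0.0471))
grip [ 0.46048392 -0.19422418  0.05434826] [ 0.46482941 -0.19636449  0.05853455] [ 0.47304635 -0.19805755  0.05419223]
```

```bash
cat >> h.py <<'E'
from scipy.spatial.transform import Rotation as Ro
def Rd(yaw):  # tool down, tool y = object's y for object yaw (deg), tool z along object x
    a=np.radians(yaw); x=np.array([0,0,-1.]); z=np.array([np.cos(a),np.sin(a),0]); return np.c_[x,np.cross(z,x),z]
def go(p,yaw,s=None):  # row from the present measured pose to TCP p, tool down at yaw
    s=s or sensors.observe(); R=s["tool_rot"]
    d=R.T@(np.array(p)-s["position"])/.025; w=Ro.from_matrix(R.T@Rd(yaw)).as_rotvec(degrees=True)/6
    print("t",round(s["time_s"],2),"pos",s["position"].round(4),"F",s["ft_force"].round(1),"row",np.r_[d,w].round(3).tolist())
E
python3 -c "
from h import *
print(Rd(-17)); go((.464,-.195,.2),-17)"
```

```text
[[ 0.          0.2923717   0.95630476]
 [ 0.          0.95630476 -0.2923717 ]
 [-1.          0.          0.        ]]
t 0.1 pos [0.2454 0.4919 0.2558] F [-0.8 -0.5 -0.3] row [2.253, -20.681, 20.092, -1.586, -0.004, 0.012]
```

arm_command([
  [[0,-20.68,20.09,-1.6,0,0],[0,-20.68,20.09,-1.6,0,0],[0,-20.68,20.09,-1.6,0,0],[0,-20.68,20.09,-1.6,0,0],[0,-20.68,20.09,-1.6,0,0],[0,-20.68,20.09,-1.6,0,0],[0,-20.68,20.09,-1.6,0,0],[0,-20.68,20.09,-1.6,0,0],[0,-20.68,20.09,-1.6,0,0],[0,-20.68,20.09,-1.6,0,0]],
])

```text
time_s: 1.1
position: [0.3964, 0.0162, 0.2564]
tool_rot: [[0.0, 0.291, 0.957], [0.0, 0.957, -0.291], [-1.0, 0.0, 0.0]]
ft_force: [1.1, 0.5, 0.2]
grip_width: 0.0855
```

```bash
python3 -c "
from h import *
go((.464,-.195,.2),-17)"
```

```text
t 1.1 pos [0.3964 0.0162 0.2564] F [1.1 0.5 0.2] row [2.254, -7.293, 5.046, 0.012, 0.0, -0.001]
```

arm_command([
  [[1,-7.3,5.05,0,0,0],[1,-7.3,5.05,0,0,0],[1.5,-7.3,5.05,0,0,0],[2,-7.3,5.05,0,0,0],[2,-7.3,5.05,0,0,0],[2.2,-7.3,5.05,0,0,0],[2.2,-7.3,5.05,0,0,0],[2.2,-7.3,5.05,0,0,0]],
])

```text
time_s: 1.9
position: [0.4639, -0.1922, 0.2017]
tool_rot: [[-0.0, 0.29, 0.957], [0.0, 0.957, -0.29], [-1.0, 0.0, -0.0]]
ft_force: [0.1, 0.4, -0.0]
grip_width: 0.0854
```

```bash
python3 - <<'E'
from h import *
import pickle
c=get_image("wrist"); save(c,"w1.png"); pickle.dump(c,open("w1.pkl","wb"))
print(c["fx"],np.round(c["T"],3).tolist()); go((.464,-.195,.2),-17)
for p in [(.408,-.178,.055),(.5079,-.2095,.058),(.569,-.2273,.053)]: print(np.round(proj(c,p,True)))
E
```

```text
325.19226210127806 [[0.289, -0.92, -0.263, 0.398], [0.957, 0.278, 0.079, -0.172], [0.0, -0.275, 0.962, 0.32], [0.0, 0.0, 0.0, 1.0]]
t 1.95 pos [ 0.464  -0.1921  0.2019] F [0.1 0.5 0.4] row [0.077, -0.112, 0.032, 0.026, 0.005, 0.001]
[275. 137.]
[274. 258.]
[275. 315.]
```

View pics/w1.png

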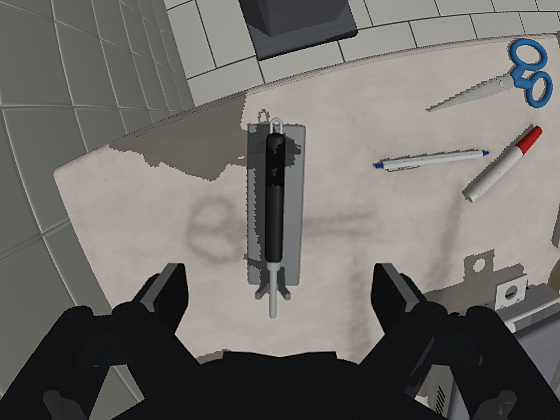

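The wrist view shows the handle from about (275,135) to (274,263) and the rod end near (273,317), which agrees with the top view. I'll refine this with a mask and also take the hole at about (512,291).

```bash
python3 - <<'E'
from h import *
import pickle
c=pickle.load(open("w1.pkl","rb")); g=c["img"].max(2)
m=(g<52).astype(np.uint8); n,l,st,ce=cv2.connectedComponentsWithStats(m[:, :]); 
k=l[220,274]; print(k,st[k]); ys,xs=np.where(l==k)
for r in range(ys.min(),ys.max()+1,12): print(r,xs[ys==r].min(),xs[ys==r].max())
mid=[(xs[ys==r].mean(),r) for r in range(ys.min()+10,ys.max()-5,4)]
P=np.array([plane(c,u,v,.06,True) for u,v in mid]); 
f=np.polyfit(P[:,0],P[:,1],1); print("yaw",np.degrees(np.arctan(f[0])),P[0],P[-1])
for z in (.05,.06): print("ends",plane(c,275,ys.min(),z,True),plane(c,274,ys.max(),z,True))
print("rodend",plane(c,273,317,.053,True)); print("hole",plane(c,511.5,291.5,.058,True))
E
```

```text
175 [ 264  127   22  136 2366]
127 273 273
139 266 285
151 265 285
163 265 285
175 265 283
187 265 283
199 265 283
211 265 282
223 265 282
235 265 282
247 264 281
259 265 280
yaw -18.21205349083355 [ 0.40816615 -0.17772342  0.06      ] [ 0.50178249 -0.20899181  0.06      ]
ends [ 0.40051477 -0.17594446  0.05      ] [ 0.51471618 -0.2117725   0.05      ]
ends [ 0.40040348 -0.1757808   0.06      ] [ 0.51036918 -0.21027999  0.06      ]
rodend [ 0.57029171 -0.22994216  0.053     ]
hole [0.6355637  0.03367249 0.058     ]
```

```bash
python3 -c "
from h import *
go((.465,-.1965,.056),-17.5)"
```

```text
t 1.95 pos [ 0.464  -0.1921  0.2019] F [0.1 0.5 0.4] row [5.837, -0.157, 0.085, 0.109, 0.005, 0.001]
```

arm_command([
  [[1,-0.1,0.08,0.1,0,0],[2,-0.15,0.08,0.1,0,0],[3,-0.15,0.08,0.1,0,0],[3.6,-0.15,0.08,0.1,0,0],[4,-0.15,0.08,0.1,0,0],[4,-0.15,0.08,0.1,0,0],[4,-0.15,0.08,0.1,0,0]],
])

```text
time_s: 2.65
position: [0.4653, -0.1972, 0.1022]
tool_rot: [[0.001, 0.3, 0.954], [-0.001, 0.954, -0.3], [-1.0, -0.0, 0.001]]
ft_force: [-0.7, 0.2, 1.1]
grip_width: 0.0855
```

```bash
python3 -c "
from h import *
go((.465,-.1965,.056),-17.5)"
```

```text
t 2.65 pos [ 0.4653 -0.1972  0.1022] F [-0.7  0.2  1.1] row [1.847, 0.023, -0.022, 0.003, 0.012, 0.004]
```

arm_command([
  [[0.6,0.02,-0.02,0,0,0],[1.2,0.02,-0.02,0,0,0],[1.7,0.02,-0.02,0,0,0],[1.85,0.02,-0.02,0,0,0],[1.85,0.02,-0.02,0,0,0],[1.85,0.02,-0.02,0,0,0]],
])

```text
time_s: 3.25
position: [0.465, -0.1969, 0.056]
tool_rot: [[0.001, 0.301, 0.954], [-0.001, 0.954, -0.301], [-1.0, -0.001, 0.001]]
ft_force: [0.0, 0.2, -0.5]
grip_width: 0.085
```

arm_command([
  [[0,0,0,0,0,0],[0,0,0,0,0,0],[0,0,0,0,0,0],[0,0,0,0,0,0],[0,0,0,0,0,0],[0,0,0,0,0,0],[0,0,0,0,0,0],[0,0,0,0,0,0],[0,0,0,0,0,0],[0,0,0,0,0,0]],
], jaw=1, newtons=60)

```text
time_s: 4.25
position: [0.4647, -0.1967, 0.0553]
tool_rot: [[0.0, 0.301, 0.954], [-0.0, 0.954, -0.301], [-1.0, 0.0, 0.0]]
ft_force: [0.2, 1.8, 5.6]
grip_width: 0.0152
```

arm_command([
  [[-0.1,0,0,0,0,0],[-0.4,0,0,0,0,0],[-0.9,0,0,0,0,0],[-1.5,0,0,0,0,0],[-2.1,0,0,0,0,0],[-2.7,0,0,0,0,0],[-3.2,0,0,0,0,0],[-3.5,0,0,0,0,0],[-3.6,0,0,0,0,0],[-3.6,0,0,0,0,0]],
])

```text
time_s: 5.25
position: [0.4645, -0.1967, 0.1451]
tool_rot: [[-0.0, 0.301, 0.954], [-0.0, 0.954, -0.301], [-1.0, -0.0, -0.0]]
ft_force: [0.4, -0.0, -2.7]
grip_width: 0.015
```

```bash
python3 - <<'E'
from h import *
import pickle
c=get_image("wrist"); t=get_image("top"); pickle.dump((c,t),open("w2.pkl","wb"))
s=sensors.observe(); g=s["position"]-[0,0,.006]; u=s["tool_rot"][:,2]
E=[("rear",-.068,.0),("front",.045,.0),("bend",.1135,.0),("tip",.110,-.0375)]
for n,a,b in E:
    p=g+u*a+[0,0,b]; print(n,p.round(4),np.round(proj(c,p,True)),np.round(proj(t,p)))
bg=cv2.cvtColor(c["img"],cv2.COLOR_RGB2BGR)[100:350,190:360]; tt=cv2.cvtColor(t["img"],cv2.COLOR_RGB2BGR)[210:330,310:400]
o=np.zeros((600,800,3),np.uint8);o[:600,:408]=cv2.resize(bg,(408,600),interpolation=2);o[:520,410:800]=cv2.resize(tt,(390,520),interpolation=2)
cv2.imwrite("pics/w2.png",o); go((.525,.042,.145),-4.3,s)
E
```

```text
rear [ 0.3995 -0.1761  0.1386] [278. 126.] [351. 312.]
front [ 0.5073 -0.2101  0.1385] [278. 364.] [366. 260.]
bend [ 0.5726 -0.2307  0.1384] [278. 438.] [375. 230.]
tip [ 0.5693 -0.2296  0.1009] [278. 394.] [371. 234.]
t 5.35 pos [ 0.4644 -0.1965  0.1445] F [-0.2  0.4 -0.9] row [-0.014, 9.828, -0.56, -2.203, -0.01, -0.004]
```

View pics/w2.png

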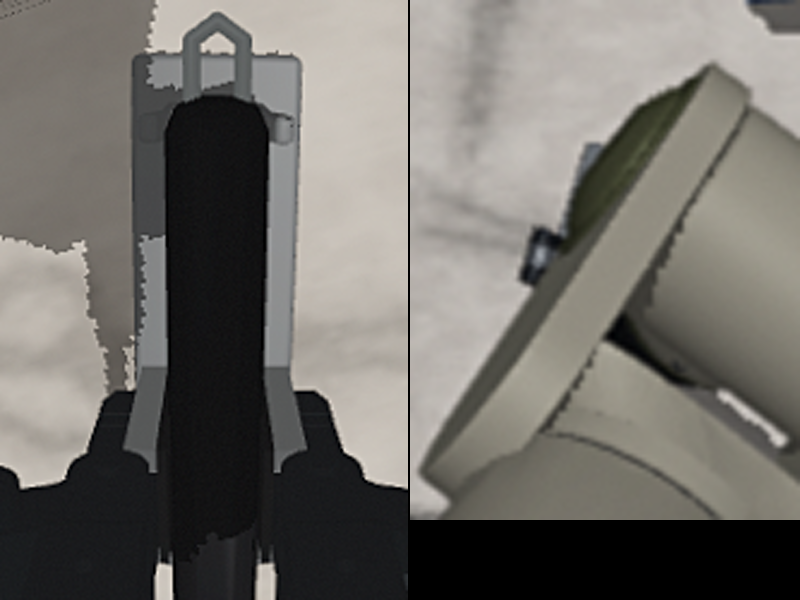

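```bash
python3 - <<'E'
from h import *
import pickle
c,t=pickle.load(open("w2.pkl","rb"))
s=sensors.observe(); g=s["position"]-[0,0,.006]; R=s["tool_rot"]
for z in (.1385,.1485):
  for u,v in [(280,139),(280,144)]:
    p=plane(c,u,v,z,True); print(z,v,(R.T@(p-g)).round(4))
for e in (-.068,.045):
  for dz in (0,.01): print(e,dz,np.round(proj(c,g+R[:,2]*e+[0,0,dz],True)))
c0=pickle.load(open("w1.pkl","rb"));  # same check at rest: where the rear end (row 127..139) lay
for v in (127,133,137): 
  for z in (.05,.06): print("rest",v,z,(R.T@(plane(c0,275,v,z,True)-g)).round(4))
E
```

```text
0.1385 139 [ 0.0001  0.0007 -0.0628]
0.1385 144 [ 0.0001  0.0007 -0.0609]
0.1485 139 [-0.0099  0.0007 -0.0634]
0.1485 144 [-0.0099  0.0007 -0.0616]
-0.068 0 [278. 126.]
-0.068 0.01 [278. 126.]
0.045 0 [278. 364.]
0.045 0.01 [278. 377.]
rest 127 0.05 [ 0.0886  0.0004 -0.067 ]
rest 127 0.06 [ 0.0786  0.0005 -0.0672]
rest 133 0.05 [ 0.0886  0.0004 -0.062 ]
rest 133 0.06 [ 0.0786  0.0006 -0.0624]
rest 137 0.05 [ 0.0886  0.0005 -0.0587]
rest 137 0.06 [ 0.0786  0.0006 -0.0592]
```

The rear edge at crop (217,95) puts the hook about 4.5 mm further forward than assumed, so the tip is about 114 mm ahead of the grasp. The hook is level and aligned. Next I move above the hole.

```bash
python3 -c "
from h import *
go((.5213,.0416,.145),-4.3)"
```

```text
t 5.35 pos [ 0.4644 -0.1965  0.1445] F [-0.2  0.4 -0.9] row [-0.014, 9.769, -0.696, -2.203, -0.01, -0.004]
```

arm_command([
  [[0,0.2,0,-0.1,0,0],[0,0.8,0,-0.3,0,0],[0,1.8,-0.1,-0.5,0,0],[0,3,-0.2,-0.8,0,0],[0,4.3,-0.3,-1.1,0,0],[0,5.6,-0.4,-1.4,0,0],[0,6.9,-0.5,-1.7,0,0],[0,8.1,-0.6,-1.9,0,0],[0,9.1,-0.7,-2.1,0,0],[0,9.77,-0.7,-2.2,0,0]],
])

```text
time_s: 6.35
position: [0.5211, 0.0445, 0.1449]
tool_rot: [[-0.001, 0.072, 0.997], [0.0, 0.997, -0.072], [-1.0, 0.0, -0.001]]
ft_force: [-0.3, -0.6, -2.2]
grip_width: 0.0151
```

arm_command([
  [[0.1,0,0,0,0,0],[0.3,0,0,0,0,0],[0.6,0,0,0,0,0],[0.8,0,0,0,0,0],[0.8,0,0,0,0,0],[0.8,0,0,0,0,0]],
])

```text
time_s: 6.95
position: [0.5214, 0.0411, 0.125]
tool_rot: [[-0.0, 0.076, 0.997], [0.0, 0.997, -0.076], [-1.0, 0.0, -0.0]]
ft_force: [0.1, 0.6, -1.0]
grip_width: 0.015
```

```bash
python3 - <<'E'
from h import *
import pickle
s=get_image("scene"); t=get_image("top"); w=get_image("wrist"); pickle.dump((s,t,w),open("w3.pkl","wb"))
go((.5213,.0416,.125),-4.3)
st=sensors.observe(); g=st["position"]-[0,0,.006]; u=st["tool_rot"][:,2]; p=g+u*.114+[0,0,-.0375]; b=g+u*.117
print(p,[np.round(proj(k,p)) for k in (s,t)],[np.round(proj(k,b)) for k in (s,t)],[np.round(proj(k,(.635,.033,.058))) for k in (s,t)], proj(w,(.635,.033,.058),True))
B=lambda c:cv2.cvtColor(c["img"],cv2.COLOR_RGB2BGR)
o=np.zeros((600,800,3),np.uint8);o[:400,:400]=cv2.resize(B(s)[170:250,200:280],(400,400),interpolation=2);o[:400,400:]=cv2.resize(B(t)[170:250,220:300],(400,400),interpolation=2)
o[400:,:266]=cv2.resize(B(w),(266,200),interpolation=3)
cv2.imwrite("pics/w3.png",o)
E
```

```text
t 7.1 pos [0.5216 0.0413 0.1253] F [-0.3  1.3 -1.5] row [0.012, 0.01, -0.011, -0.005, 0.004, 0.001]
[0.6352258  0.03272908 0.08185647] [array([234., 203.]), array([257., 205.])] [array([233., 187.]), array([256., 200.])] [array([235., 212.]), array([257., 208.])] (np.float64(278.7760138206939), np.float64(375.4537463329259))
```

View pics/w3.png

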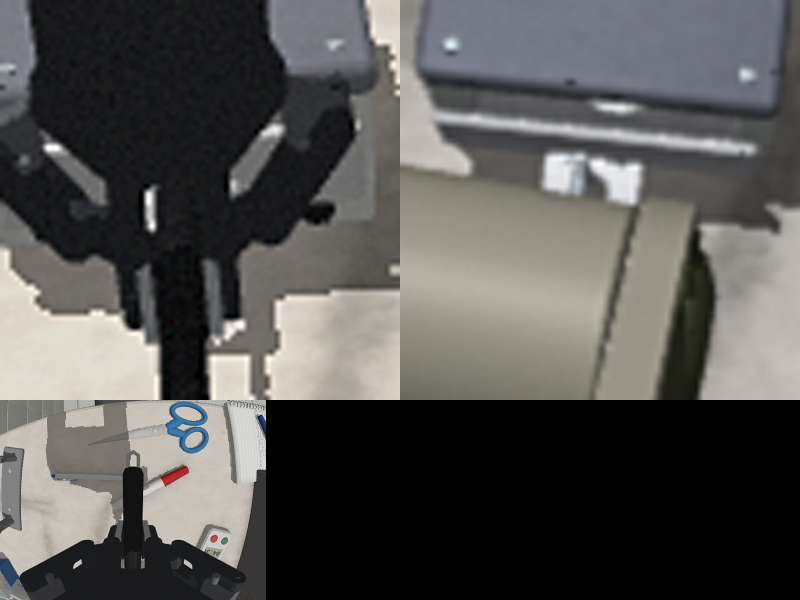

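In the top view the rod end is over the lip at crop (576,155–190), with the hole's dark right part at (598,175). I'll compare its subpixel column with the prediction.

```bash
python3 - <<'E'
from h import *
import pickle
s,t,w=pickle.load(open("w3.pkl","rb")); t0=pickle.load(open("top0.pkl","rb"))
print(t["img"][198:209,246:270].mean(2).astype(int)); print(t0["img"][198:216,246:272].mean(2).astype(int))
st=sensors.observe(); g=st["position"]-[0,0,.006]; u=st["tool_rot"][:,2]
for a in (.117,.105,.095): print(a,np.round(proj(t,g+u*a),2))
print(np.round(proj(t,(.635,.033,.058)),2))
E
```

```text
[[ 66  67  66  65  65  64  64  64  66  67  67  68  72  74  80  86  97 115
  126 136 144 152 158 162]
 [ 69  68  66  72  76  74  69  67  68  68  68  66  65  65  64  65  66  68
   68  70  70  72  74  76]
 [ 73  72  71 109 131 135 134 125 114 130 125  88  76  77  76  72  71  69
   70  69  66  68  66  67]
 [ 86  84  95 191 229 233 233 212 191 213 201 133 128 136 135  97  88  73
   70  78  79  80  72  69]
 [ 86  82 104 214 234 230 219 191 185 164 143 136 216 236 233 170 150 122
   95 125 138 137  91  69]
 [ 87  84 123 219 233 228 228 227 202 168 138  97 197 233 235 231 230 212
  186 219 235 230 142  84]
 [ 87  86 124 219 233 230 230 232 183 158 137  77 130 203 225 230 231 229
  226 230 232 211 128  84]
 [ 87  86 128 214 226 226 226 228 181 172 140  73  73 111 173 219 230 230
  229 229 232 210 128  86]
 [ 85  87 148 218 228 226 226 222 173 190 149  76  67  77 109 180 223 228
  227 229 233 208 126  82]
 [ 93  91 135 200 216 216 221 205 166 182 138  84  78  78  83 156 217 225
  224 226 228 181 106  84]
 [111 108 105 113 127 134 172 158 146 165 119  86  82  79  80 140 214 227
  224 226 228 16
[... 1356 characters left out ...]
8  98  76  75  75  74 102 185 211 212
  210 214 215 130  75  78  80  79]
 [112 136 206 219 217 216 216 218 205 163 121 101 101 115 167 208 215 213
  212 215 211 129  77  78  80  80]
 [186 196 215 219 217 217 217 219 221 220 203 180 182 196 214 218 216 214
  213 215 194 115  76  78  80  80]
 [186 193 201 207 209 208 215 217 219 221 222 221 222 222 220 219 217 217
  218 221 198 117  77  79  80  76]
 [182 168 154 169 172 174 195 203 203 204 206 209 214 214 212 216 217 218
  220 223 195 115  76  76  79  75]
 [176 174 171 173 160 154 154 143 115 105 108 132 162 168 169 197 201 206
  205 204 163  97  76  78  79  74]]
0.117 [255.96 199.69]
0.105 [255.32 204.81]
0.095 [254.79 209.09]
[257.29 207.61]
```

The rod column matches the prediction, and the end is about 1–3 mm short of the hole centre. I'll shift forward about 1.2 mm and descend by feel.

arm_command([
  [[0.1,-0.02,0.05,0,0,0],[0.3,-0.02,0.05,0,0,0],[0.5,-0.02,0.05,0,0,0],[0.7,-0.02,0.05,0,0,0],[0.8,-0.02,0.05,0,0,0],[0.84,-0.02,0.05,0,0,0],[0.84,-0.02,0.05,0,0,0],[0.84,-0.02,0.05,0,0,0]],
])

```text
time_s: 7.9
position: [0.5227, 0.0409, 0.1042]
tool_rot: [[0.0, 0.075, 0.997], [-0.0, 0.997, -0.075], [-1.0, -0.0, 0.0]]
ft_force: [0.6, -0.0, -0.5]
grip_width: 0.0152
```

arm_command([
  [[0.04,0,0,0,0,0],[0.08,0,0,0,0,0],[0.12,0,0,0,0,0],[0.16,0,0,0,0,0],[0.16,0,0,0,0,0]],
])

```text
time_s: 8.4
position: [0.5226, 0.0409, 0.0999]
tool_rot: [[-0.0, 0.075, 0.997], [0.0, 0.997, -0.075], [-1.0, 0.0, -0.0]]
ft_force: [-0.5, -0.7, -1.2]
grip_width: 0.0149
```

arm_command([
  [[0.04,0,0,0,0,0],[0.08,0,0,0,0,0],[0.12,0,0,0,0,0],[0.12,0,0,0,0,0]],
])

```text
time_s: 8.8
position: [0.5226, 0.0409, 0.0969]
tool_rot: [[-0.0, 0.075, 0.997], [0.0, 0.997, -0.075], [-1.0, 0.0, -0.0]]
ft_force: [0.1, 0.0, -1.6]
grip_width: 0.0151
```

arm_command([
  [[0.04,0,0,0,0,0],[0.08,0,0,0,0,0],[0.12,0,0,0,0,0],[0.12,0,0,0,0,0]],
])

```text
time_s: 9.2
position: [0.5226, 0.0409, 0.0939]
tool_rot: [[-0.0, 0.075, 0.997], [0.0, 0.997, -0.075], [-1.0, 0.0, -0.0]]
ft_force: [-0.4, -0.6, -1.6]
grip_width: 0.015
```

Tip is at z≈0.050 with no contact, so it is inside the hole. I'll go a little deeper, then take up the slack.

arm_command([
  [[0.04,0,0,0,0,0],[0.1,0,0,0,0,0],[0.16,0,0,0,0,0],[0.2,0,0,0,0,0],[0.2,0,0,0,0,0],[0.2,0,0,0,0,0]],
])

```text
time_s: 9.8
position: [0.5227, 0.0409, 0.0891]
tool_rot: [[-0.0, 0.075, 0.997], [0.0, 0.997, -0.075], [-1.0, 0.0, -0.0]]
ft_force: [0.4, 0.2, -1.4]
grip_width: 0.0155
```

arm_command([
  [[0,0,-0.04,0,0,0],[0,0,-0.08,0,0,0],[0,0,-0.12,0,0,0],[0,0,-0.16,0,0,0],[0,0,-0.2,0,0,0],[0,0,-0.24,0,0,0],[0,0,-0.28,0,0,0],[0,0,-0.32,0,0,0],[0,0,-0.32,0,0,0]],
])

```text
time_s: 10.7
position: [0.5149, 0.0415, 0.0892]
tool_rot: [[0.001, 0.075, 0.997], [-0.0, 0.997, -0.075], [-1.0, -0.0, 0.001]]
ft_force: [2.2, 0.3, -2.4]
grip_width: 0.0153
```

arm_command([
  [[0,0,-0.04,0,0,0],[0,0,-0.08,0,0,0],[0,0,-0.12,0,0,0],[0,0,-0.16,0,0,0],[0,0,-0.2,0,0,0],[0,0,-0.24,0,0,0],[0,0,-0.28,0,0,0],[0,0,-0.32,0,0,0]],
])

```text
time_s: 11.5
position: [0.5066, 0.0421, 0.0891]
tool_rot: [[0.0, 0.075, 0.997], [-0.0, 0.997, -0.075], [-1.0, 0.0, 0.0]]
ft_force: [2.5, 0.5, -2.8]
grip_width: 0.0151
```

arm_command([
  [[0,0,-0.04,0,0,0],[0,0,-0.08,0,0,0],[0,0,-0.12,0,0,0],[0,0,-0.16,0,0,0]],
])

```text
time_s: 11.9
position: [0.5027, 0.0424, 0.0891]
tool_rot: [[0.0, 0.075, 0.997], [-0.0, 0.997, -0.075], [-1.0, -0.0, 0.0]]
ft_force: [2.9, 0.1, -1.9]
grip_width: 0.0151
```

arm_command([
  [[0,0,-0.04,0,0,0],[0,0,-0.08,0,0,0],[0,0,-0.12,0,0,0]],
])

```text
time_s: 12.2
position: [0.4996, 0.0427, 0.0891]
tool_rot: [[-0.0, 0.075, 0.997], [0.0, 0.997, -0.075], [-1.0, 0.0, -0.0]]
ft_force: [2.3, -0.1, -2.0]
grip_width: 0.0151
```

arm_command([
  [[0,0,-0.04,0,0,0],[0,0,-0.08,0,0,0],[0,0,-0.12,0,0,0]],
])

```text
time_s: 12.5
position: [0.4967, 0.0429, 0.0891]
tool_rot: [[0.0, 0.075, 0.997], [0.0, 0.997, -0.075], [-1.0, 0.0, 0.0]]
ft_force: [3.5, -0.5, -2.1]
grip_width: 0.0151
```

arm_command([
  [[0,0,-0.04,0,0,0],[0,0,-0.08,0,0,0],[0,0,-0.12,0,0,0]],
])

```text
time_s: 12.8
position: [0.4936, 0.0431, 0.0891]
tool_rot: [[0.0, 0.075, 0.997], [0.0, 0.997, -0.075], [-1.0, 0.0, 0.0]]
ft_force: [3.4, 1.5, -2.4]
grip_width: 0.0149
```

arm_command([
  [[0,0,-0.04,0,0,0],[0,0,-0.08,0,0,0],[0,0,-0.12,0,0,0]],
])

```text
time_s: 13.1
position: [0.4907, 0.0433, 0.0891]
tool_rot: [[0.0, 0.075, 0.997], [-0.0, 0.997, -0.075], [-1.0, -0.0, 0.0]]
ft_force: [3.5, 0.3, -2.5]
grip_width: 0.0152
```

arm_command([
  [[0,0,-0.04,0,0,0],[0,0,-0.08,0,0,0],[0,0,-0.12,0,0,0]],
])

```text
time_s: 13.4
position: [0.4877, 0.0436, 0.0891]
tool_rot: [[0.0, 0.075, 0.997], [-0.0, 0.997, -0.075], [-1.0, -0.0, 0.0]]
ft_force: [3.8, 0.2, -1.6]
grip_width: 0.0151
```

arm_command([
  [[0,0,-0.04,0,0,0],[0,0,-0.08,0,0,0],[0,0,-0.12,0,0,0]],
])

```text
time_s: 13.7
position: [0.4847, 0.0438, 0.0891]
tool_rot: [[-0.0, 0.075, 0.997], [-0.0, 0.997, -0.075], [-1.0, -0.0, -0.0]]
ft_force: [2.5, -0.0, -2.6]
grip_width: 0.0153
```

arm_command([
  [[0,0,-0.04,0,0,0],[0,0,-0.08,0,0,0],[0,0,-0.12,0,0,0]],
])

```text
time_s: 14.0
position: [0.4817, 0.044, 0.0891]
tool_rot: [[-0.0, 0.075, 0.997], [0.0, 0.997, -0.075], [-1.0, 0.0, -0.0]]
ft_force: [3.6, 0.5, -1.4]
grip_width: 0.015
```

arm_command([
  [[0,0,-0.04,0,0,0],[0,0,-0.08,0,0,0],[0,0,-0.12,0,0,0]],
])

```text
time_s: 14.3
position: [0.4787, 0.0443, 0.0891]
tool_rot: [[0.0, 0.075, 0.997], [0.0, 0.997, -0.075], [-1.0, 0.0, 0.0]]
ft_force: [3.0, 0.5, -2.8]
grip_width: 0.0151
```

arm_command([
  [[0,0,-0.04,0,0,0],[0,0,-0.08,0,0,0],[0,0,-0.12,0,0,0]],
])

```text
time_s: 14.6
position: [0.4757, 0.0445, 0.0891]
tool_rot: [[-0.0, 0.075, 0.997], [0.0, 0.997, -0.075], [-1.0, -0.0, -0.0]]
ft_force: [2.4, 0.3, -1.7]
grip_width: 0.015
```

arm_command([
  [[0,0,-0.04,0,0,0],[0,0,-0.08,0,0,0],[0,0,-0.12,0,0,0]],
])

```text
time_s: 14.9
position: [0.4727, 0.0447, 0.0891]
tool_rot: [[-0.0, 0.075, 0.997], [0.0, 0.997, -0.075], [-1.0, 0.0, -0.0]]
ft_force: [3.5, 0.9, -1.6]
grip_width: 0.015
```

arm_command([
  [[0,0,-0.04,0,0,0],[0,0,-0.08,0,0,0],[0,0,-0.12,0,0,0]],
])

```text
time_s: 15.2
position: [0.4697, 0.0449, 0.0891]
tool_rot: [[-0.0, 0.075, 0.997], [0.0, 0.997, -0.075], [-1.0, 0.0, -0.0]]
ft_force: [3.8, 0.9, -3.0]
grip_width: 0.0148
```

arm_command([
  [[0,0,-0.04,0,0,0],[0,0,-0.08,0,0,0],[0,0,-0.12,0,0,0]],
])

```text
time_s: 15.5
position: [0.4667, 0.0451, 0.0891]
tool_rot: [[-0.0, 0.075, 0.997], [-0.0, 0.997, -0.075], [-1.0, -0.0, -0.0]]
ft_force: [3.0, 1.4, -2.3]
grip_width: 0.015
```

arm_command([
  [[0,0,-0.04,0,0,0],[0,0,-0.08,0,0,0],[0,0,-0.12,0,0,0]],
])

```text
time_s: 15.8
position: [0.4637, 0.0454, 0.0891]
tool_rot: [[-0.0, 0.075, 0.997], [0.0, 0.997, -0.075], [-1.0, 0.0, -0.0]]
ft_force: [3.7, 0.3, -2.5]
grip_width: 0.015
```

arm_command([
  [[0,0,-0.04,0,0,0],[0,0,-0.08,0,0,0],[0,0,-0.12,0,0,0]],
])

```text
time_s: 16.1
position: [0.4607, 0.0456, 0.0891]
tool_rot: [[0.0, 0.075, 0.997], [0.0, 0.997, -0.075], [-1.0, 0.0, 0.0]]
ft_force: [2.6, 0.8, -2.3]
grip_width: 0.0149
```

arm_command([
  [[0,0,-0.04,0,0,0],[0,0,-0.08,0,0,0],[0,0,-0.12,0,0,0]],
])

```text
time_s: 16.4
position: [0.4578, 0.0458, 0.0891]
tool_rot: [[-0.0, 0.075, 0.997], [-0.0, 0.997, -0.075], [-1.0, -0.0, -0.0]]
ft_force: [2.9, 0.8, -2.1]
grip_width: 0.015
```

arm_command([
  [[0,0,-0.04,0,0,0],[0,0,-0.08,0,0,0],[0,0,-0.12,0,0,0]],
])

```text
time_s: 16.7
position: [0.4549, 0.046, 0.0891]
tool_rot: [[0.001, 0.075, 0.997], [-0.0, 0.997, -0.075], [-1.0, -0.0, 0.001]]
ft_force: [6.6, 0.8, -3.4]
grip_width: 0.015
```

Force is rising, so this is the ridge. From here I use smaller steps.

arm_command([
  [[0,0,-0.03,0,0,0],[0,0,-0.03,0,0,0]],
])

```text
time_s: 16.9
position: [0.4548, 0.046, 0.0892]
tool_rot: [[0.002, 0.075, 0.997], [-0.0, 0.997, -0.075], [-1.0, -0.0, 0.002]]
ft_force: [6.4, 1.8, -3.6]
grip_width: 0.0153
```

arm_command([
  [[0,0,-0.03,0,0,0],[0,0,-0.03,0,0,0]],
])

```text
time_s: 17.1
position: [0.4546, 0.046, 0.0893]
tool_rot: [[0.003, 0.075, 0.997], [-0.0, 0.997, -0.075], [-1.0, -0.0, 0.003]]
ft_force: [8.9, 0.8, -4.2]
grip_width: 0.015
```

arm_command([
  [[0,0,-0.03,0,0,0],[0,0,-0.03,0,0,0]],
])

```text
time_s: 17.3
position: [0.4543, 0.0459, 0.0894]
tool_rot: [[0.004, 0.075, 0.997], [-0.0, 0.997, -0.075], [-1.0, -0.0, 0.004]]
ft_force: [10.4, 1.1, -5.8]
grip_width: 0.0149
```

arm_command([
  [[0,0,-0.02,0,0,0],[0,0,-0.02,0,0,0]],
])

```text
time_s: 17.5
position: [0.4537, 0.046, 0.0893]
tool_rot: [[0.004, 0.075, 0.997], [-0.0, 0.997, -0.075], [-1.0, -0.0, 0.004]]
ft_force: [9.6, 1.7, -5.8]
grip_width: 0.0145
```

arm_command([
  [[0,0,-0.02,0,0,0],[0,0,-0.02,0,0,0]],
])

```text
time_s: 17.7
position: [0.4525, 0.0461, 0.0892]
tool_rot: [[0.002, 0.075, 0.997], [-0.0, 0.997, -0.075], [-1.0, -0.0, 0.002]]
ft_force: [7.4, 0.6, -3.3]
grip_width: 0.0152
```

Force is falling as the tray passes the ridge. I'll continue gently.

arm_command([
  [[0,0,-0.02,0,0,0],[0,0,-0.02,0,0,0]],
])

```text
time_s: 17.9
position: [0.4516, 0.0462, 0.0892]
tool_rot: [[0.001, 0.075, 0.997], [-0.0, 0.997, -0.075], [-1.0, -0.0, 0.001]]
ft_force: [5.5, 0.9, -3.9]
grip_width: 0.0149
```

arm_command([
  [[0,0,-0.02,0,0,0],[0,0,-0.04,0,0,0],[0,0,-0.04,0,0,0]],
])

```text
time_s: 18.2
position: [0.4501, 0.0464, 0.0891]
tool_rot: [[0.0, 0.075, 0.997], [-0.0, 0.997, -0.075], [-1.0, -0.0, 0.0]]
ft_force: [4.0, 1.1, -2.3]
grip_width: 0.015
```

arm_command([
  [[0,0,-0.02,0,0,0],[0,0,-0.04,0,0,0],[0,0,-0.04,0,0,0]],
])

```text
time_s: 18.5
position: [0.4487, 0.0465, 0.0891]
tool_rot: [[-0.001, 0.075, 0.997], [0.0, 0.997, -0.075], [-1.0, -0.0, -0.001]]
ft_force: [2.1, 1.0, -1.4]
grip_width: 0.0154
```

arm_command([
  [[0,0,-0.02,0,0,0],[0,0,-0.03,0,0,0],[0,0,-0.03,0,0,0]],
])

```text
time_s: 18.8
position: [0.4481, 0.0465, 0.089]
tool_rot: [[-0.001, 0.075, 0.997], [0.0, 0.997, -0.075], [-1.0, -0.0, -0.001]]
ft_force: [0.7, 1.2, -0.9]
grip_width: 0.0155
```

arm_command([
  [[0,0,-0.02,0,0,0],[0,0,-0.04,0,0,0],[0,0,-0.04,0,0,0]],
])

```text
time_s: 19.1
position: [0.447, 0.0466, 0.089]
tool_rot: [[-0.001, 0.075, 0.997], [0.0, 0.997, -0.075], [-1.0, -0.0, -0.001]]
ft_force: [-0.2, -0.2, -1.8]
grip_width: 0.0148
```

arm_command([
  [[0,0,-0.02,0,0,0],[0,0,-0.04,0,0,0],[0,0,-0.04,0,0,0]],
])

```text
time_s: 19.4
position: [0.4461, 0.0467, 0.089]
tool_rot: [[-0.001, 0.075, 0.997], [0.0, 0.997, -0.075], [-1.0, -0.0, -0.001]]
ft_force: [0.2, -0.1, -0.4]
grip_width: 0.0149
```

arm_command([
  [[0,0,-0.02,0,0,0],[0,0,-0.04,0,0,0],[0,0,-0.06,0,0,0],[0,0,-0.06,0,0,0]],
])

```text
time_s: 19.8
position: [0.4448, 0.0468, 0.0891]
tool_rot: [[-0.0, 0.075, 0.997], [0.0, 0.997, -0.075], [-1.0, 0.0, -0.0]]
ft_force: [0.3, -0.2, -0.7]
grip_width: 0.0149
```

```bash
python3 - <<'E'
from h import *
import pickle
s=get_image("scene"); t=get_image("top"); pickle.dump((s,t),open("w4.pkl","wb"))
st=sensors.observe(); g=st["position"]-[0,0,.006]; u=st["tool_rot"][:,2]; p=g+u*.1125+[0,0,-.0375]
print(p,[np.round(proj(k,p)) for k in (s,t)])
B=lambda c:cv2.cvtColor(c["img"],cv2.COLOR_RGB2BGR)
o=np.zeros((500,800,3),np.uint8);o[:,:400]=cv2.resize(B(s)[170:270,195:275],(400,500),interpolation=2);o[:,400:]=cv2.resize(B(t)[160:260,220:300],(400,500),interpolation=2)
cv2.imwrite("pics/w4.png",o)
E
```

```text
[0.55705305 0.03832034 0.04560617] [array([237., 242.]), array([254., 240.])]
```

View pics/w4.png

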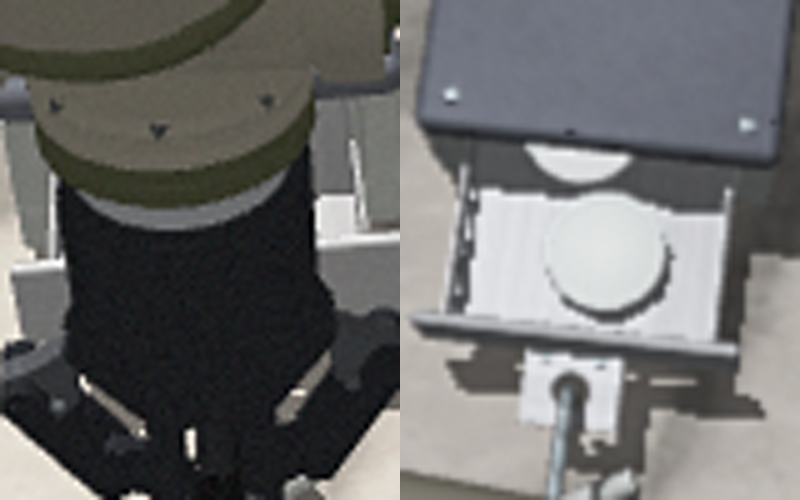

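The tray is out with the dish standing, and the rod end is in the hole at crop (571,385). The force fell to zero, so the tray jumped ahead of the hook. I'll feel on lightly for the other edge to confirm.

arm_command([
  [[0,0,-0.02,0,0,0],[0,0,-0.04,0,0,0],[0,0,-0.06,0,0,0],[0,0,-0.06,0,0,0]],
])

```text
time_s: 20.3
position: [0.4433, 0.0469, 0.0891]
tool_rot: [[-0.0, 0.075, 0.997], [0.0, 0.997, -0.075], [-1.0, 0.0, -0.0]]
ft_force: [-0.0, 0.3, -1.2]
grip_width: 0.0151
```

arm_command([
  [[0,0,-0.02,0,0,0],[0,0,-0.04,0,0,0],[0,0,-0.04,0,0,0]],
])

```text
time_s: 20.6
position: [0.4427, 0.0469, 0.0892]
tool_rot: [[0.001, 0.075, 0.997], [-0.0, 0.997, -0.075], [-1.0, -0.0, 0.001]]
ft_force: [1.9, -0.2, -2.0]
grip_width: 0.0154
```

arm_command([
  [[0,0,-0.02,0,0,0],[0,0,-0.03,0,0,0],[0,0,-0.03,0,0,0]],
])

```text
time_s: 20.9
position: [0.4425, 0.0469, 0.0893]
tool_rot: [[0.002, 0.075, 0.997], [-0.0, 0.997, -0.075], [-1.0, -0.0, 0.002]]
ft_force: [6.0, 0.1, -3.8]
grip_width: 0.0149
```

Contact returned and the force rose to 6 N without motion, so the tray is snapped in and seated. I'll centre the hook in the hole, then lift out.

arm_command([
  [[0,0,0.08,0,0,0],[0,0,0.16,0,0,0],[0,0,0.22,0,0,0],[0,0,0.22,0,0,0],[0,0,0.22,0,0,0]],
])

```text
time_s: 21.4
position: [0.4469, 0.0467, 0.089]
tool_rot: [[-0.0, 0.075, 0.997], [0.0, 0.997, -0.075], [-1.0, -0.0, -0.0]]
ft_force: [0.1, -0.1, -1.4]
grip_width: 0.0147
```

arm_command([
  [[-0.1,0,0,0,0,0],[-0.3,0,0,0,0,0],[-0.5,0,0,0,0,0],[-0.8,0,0,0,0,0],[-1.2,0,0,0,0,0],[-1.7,0,0,0,0,0],[-2.1,0,0,0,0,0],[-2.3,0,0,0,0,0],[-2.4,0,0,0,0,0],[-2.4,0,0,0,0,0]],
])

```text
time_s: 22.4
position: [0.4471, 0.0466, 0.1492]
tool_rot: [[0.0, 0.075, 0.997], [-0.0, 0.997, -0.075], [-1.0, -0.0, 0.0]]
ft_force: [-0.4, -0.4, -1.8]
grip_width: 0.0151
```

```bash
python3 -c "
from h import *
go((.4647,-.1967,.1453),-17.5)"
```

```text
t 22.4 pos [0.4471 0.0466 0.1492] F [-0.4 -0.4 -1.8] row [0.157, -9.653, 1.436, 2.197, 0.002, -0.0]
```

arm_command([
  [[0,-0.2,0,0.1,0,0],[0,-0.8,0.1,0.3,0,0],[0,-1.8,0.3,0.5,0,0],[0,-3,0.5,0.8,0,0],[0,-4.3,0.7,1.1,0,0],[0,-5.6,0.9,1.4,0,0],[0,-6.9,1.1,1.7,0,0],[0,-8.1,1.3,1.9,0,0],[0,-9.1,1.44,2.1,0,0],[0.1,-9.65,1.44,2.2,0,0]],
])

```text
time_s: 23.4
position: [0.4648, -0.1988, 0.1462]
tool_rot: [[-0.0, 0.303, 0.953], [-0.0, 0.953, -0.303], [-1.0, -0.0, 0.0]]
ft_force: [0.5, -0.4, -1.4]
grip_width: 0.015
```

arm_command([
  [[0,0,0,0,0,0],[0,0,0,0,0,0],[0,0,0,0,0,0]],
])

```text
time_s: 23.7
position: [0.4647, -0.1955, 0.1465]
tool_rot: [[-0.001, 0.3, 0.954], [0.001, 0.954, -0.3], [-1.0, 0.0, -0.001]]
ft_force: [0.4, -0.6, -1.0]
grip_width: 0.0149
```

```bash
python3 - <<'E'
from h import *
import pickle
c=get_image("wrist"); s=get_image("scene"); t=get_image("top"); pickle.dump((c,s,t),open("w5.pkl","wb"))
go((.4647,-.1967,.0555),-17.5)
B=lambda c:cv2.cvtColor(c["img"],cv2.COLOR_RGB2BGR)
o=np.zeros((600,800,3),np.uint8);o[:,:408]=cv2.resize(B(c)[100:350,190:360],(408,600),interpolation=2)
o[:300,410:800]=cv2.resize(B(t)[160:260,210:340],(390,300),interpolation=2);o[300:,410:]=cv2.resize(B(s)[160:320,200:408],(390,300),interpolation=2)
cv2.imwrite("pics/w5.png",o)
E
```

```text
t 23.85 pos [ 0.4649 -0.1958  0.1467] F [ 0.2 -0.5 -1.5] row [3.649, -0.036, 0.002, 0.009, 0.001, -0.0]
```

View pics/w5.png

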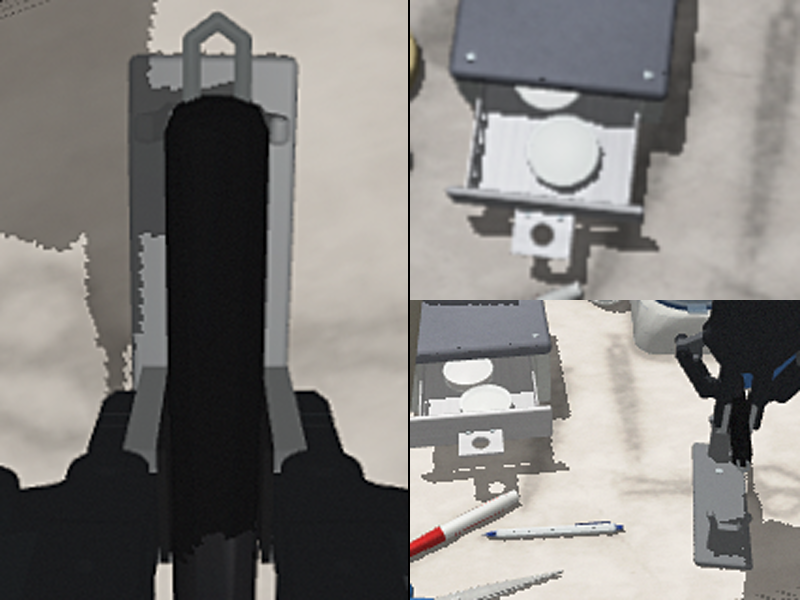

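The hook sits in the grasp exactly as when lifted, the tray is out, the dish is upright, and the pen is in place. Next I lower it onto the rest.

arm_command([
  [[0.2,-0.03,0,0,0,0],[0.7,-0.03,0,0,0,0],[1.3,-0.03,0,0,0,0],[1.9,-0.03,0,0,0,0],[2.5,-0.03,0,0,0,0],[3.0,-0.03,0,0,0,0],[3.3,-0.03,0,0,0,0],[3.5,-0.03,0,0,0,0],[3.6,-0.03,0,0,0,0],[3.6,-0.03,0,0,0,0]],
])

```text
time_s: 24.85
position: [0.4647, -0.1974, 0.0566]
tool_rot: [[0.0, 0.301, 0.954], [-0.0, 0.954, -0.301], [-1.0, -0.0, 0.0]]
ft_force: [-0.3, 0.7, -1.2]
grip_width: 0.015
```

arm_command([
  [[0.02,0,0,0,0,0],[0.02,0,0,0,0,0],[0.02,0,0,0,0,0]],
])

```text
time_s: 25.15
position: [0.4647, -0.1974, 0.0564]
tool_rot: [[0.0, 0.301, 0.954], [-0.0, 0.954, -0.301], [-1.0, -0.0, 0.0]]
ft_force: [-0.7, 0.4, -1.1]
grip_width: 0.0154
```

arm_command([
  [[0.02,0.02,0,0,0,0],[0.04,0.02,0,0,0,0],[0.04,0.02,0,0,0,0]],
])

```text
time_s: 25.45
position: [0.4649, -0.1969, 0.0553]
tool_rot: [[0.0, 0.301, 0.954], [-0.0, 0.954, -0.301], [-1.0, -0.0, 0.0]]
ft_force: [-0.2, 0.4, 1.9]
grip_width: 0.0147
```

arm_command([
  [[0,0,0,0,0,0],[0,0,0,0,0,0],[0,0,0,0,0,0],[0,0,0,0,0,0],[0,0,0,0,0,0],[0,0,0,0,0,0],[0,0,0,0,0,0],[0,0,0,0,0,0]],
], jaw=0)

```text
time_s: 26.25
position: [0.4648, -0.1969, 0.0551]
tool_rot: [[-0.0, 0.301, 0.954], [0.0, 0.954, -0.301], [-1.0, -0.0, -0.0]]
ft_force: [-0.5, 0.9, -0.3]
grip_width: 0.0857
```

arm_command([
  [[-0.2,0,0,0,0,0],[-0.6,0,0,0,0,0],[-1.2,0,0,0,0,0],[-2,0,0,0,0,0],[-3,0,0,0,0,0],[-4,0,0,0,0,0],[-5,0,0,0,0,0],[-5.84,0,0,0,0,0],[-5.84,0,0,0,0,0],[-5.84,0,0,0,0,0]],
])

```text
time_s: 27.25
position: [0.4646, -0.1967, 0.2014]
tool_rot: [[0.001, 0.301, 0.954], [-0.0, 0.954, -0.301], [-1.0, -0.0, 0.001]]
ft_force: [0.3, 0.2, -0.6]
grip_width: 0.0851
```

```bash
python3 - <<'E'
from h import *
import pickle
c=get_image("wrist"); t=get_image("top"); s=get_image("scene")
B=lambda c:cv2.cvtColor(c["img"],cv2.COLOR_RGB2BGR)
o=np.zeros((600,800,3),np.uint8);o[:420,:560]=B(c)
o[420:,:240]=cv2.resize(B(s)[190:310,320:416],(240,180),interpolation=2)
o[420:,300:534]=cv2.resize(B(t)[160:260,210:340],(234,180),interpolation=2)
cv2.imwrite("pics/w6.png",o)
g=c["img"].max(2);n,l,st,ce=cv2.connectedComponentsWithStats((g<52).astype(np.uint8));k=l[220,274];print(st[k]);ys,xs=np.where(l==k)
P=np.array([plane(c,xs[ys==r].mean(),r,.06,True) for r in range(ys.min()+10,ys.max()-5,4)]);f=np.polyfit(P[:,0],P[:,1],1);print(np.degrees(np.arctan(f[0])),plane(c,275,ys.min(),.05,True),plane(c,274,ys.max(),.06,True))
go((.464,-.195,.2),-17)
E
```

```text
[ 263  130   28  130 2397]
-17.81787848162073 [ 0.40386661 -0.18066666  0.05      ] [ 0.50812258 -0.21458213  0.06      ]
t 27.4 pos [ 0.4644 -0.1967  0.2003] F [-0.2  0.8 -0.5] row [0.01, 0.058, -0.036, -0.086, -0.017, -0.006]
```

View pics/w6.png

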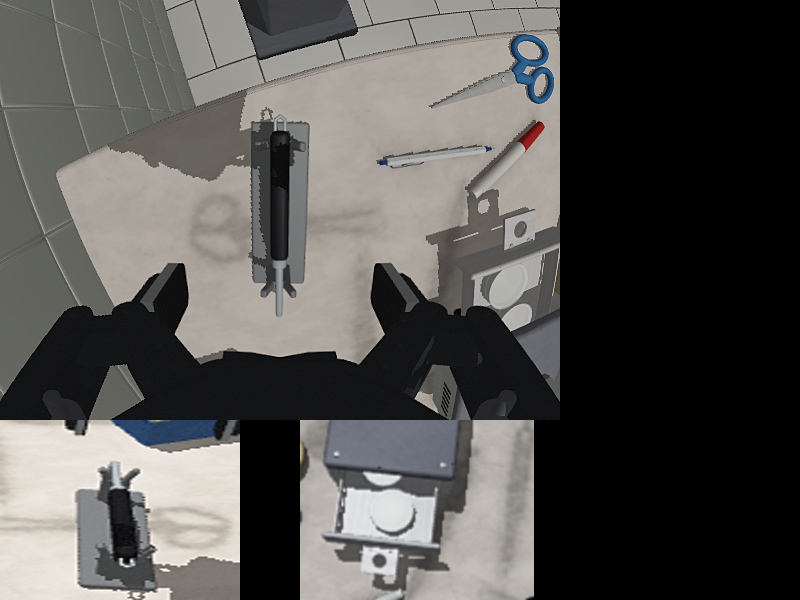

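The hook lies in both forks, with the handle from (281,132) to (279,260) and the bent end down as before. The gripper is open and clear, and the tray is out with the dish upright. I'm handing in.

```bash
python3 -c "
from rig import workorder
print(workorder.close_job())"
```

```text
the job is handed in; nothing more can be done
None
```

I drew the tray out with the hook until its catch snapped in, laid the hook back on its rest, and handed the job in at about 27 s of the 61 s allowed. The hand-in gives no verdict, so what follows is what I measured and saw.

- **Pull:** Drag was about 3 N and rose to about 10 N at the ridge. It then fell to zero as the tray jumped ahead of the hook. Feeling on gently, I met firm contact and stopped at 6 N. That is how I know the catch snapped in; I had no direct reading of it.
- **Hook:** The last pictures show it in both forks with the bent end down. Its yaw measured -17.8°, against -18.2° at the start. Its ends appear within about 5 mm of where they were, using masks that can include shadow.
- **Surroundings:** The dish stands upright in the tray and the pen looks undisturbed. I last saw the timer in place during the pull and did not check it again at the end. The gripper is open and clear of everything.
- **Disagreement:** My estimates of where along the handle I gripped differed by about 3 to 7 mm between views. I allowed for this by going into the hole by feel, and the hook met no contact on the way in.

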